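Open the double-latched hood of a bench gear case

ROBOT

A 6-joint arm with a two-finger parallel gripper is mounted at the origin on a cart in front of the work surface, level with it; the furniture and walls round the work are solid. World frame = base frame: x ahead of the robot, y to its left, z up, the work surface at z = 0. Lengths are in m, angles in rad, forces in N, time in s.
With the tool pointing down it reaches from about 0.4 to 0.825 m from the base axis. Payload 7 kg.
Tool frame: the origin (TCP) lies at the very end of the fingers, on their centre line; the grasp point (between the pads) lies 19 mm behind it; z points along the fingers, y is the line along which they close (so a half turn about z gives the same grasp; the last joint's range is limited). The gripper opens to 88 mm and grips with 3 to 60 N. Pads are 19 mm wide; open, the fingers measure 130 mm over their backs; the gripper's body (78 mm by 193 mm) begins 47 mm behind the grasp point.
Start: joints at [1.423, 0.359, 0.012, 0, -1.224, -0.288], TCP at [0.285, 0.612, 0.227] pointing down, gripper open.
Joint ranges: [-3.07, 3.07], [-1.43, 2.12], [-1.02, 1.25], [-3.03, 1.67], [-3.05, -0], [-3.03, 3.03]. Speed limits (rad/s): [2.39, 2.39, 3.01, 3.14, 3.14, 3.14].

INTERFACE

Orientations are given as [roll, pitch, yaw] about the fixed x, y, z axes, in that order (R = Rz(yaw) Ry(pitch) Rx(roll)).
In Python, from station import arm gives the robot as it stands.
- The arm moves only by the tool step_arm, never from a script. Its argument "rows" is a list of rows, each a list of 5 numbers: the shift along the world's x, y, z in m, then the turn about the world's z in rad, then the finger opening in m, from 0 to 0.0876. In form: [[x, y, z, spin, gripper], ...]. A call has 1 to 20 rows; each row is the pose to reach, as a shift and turn from the pose commanded when the call began; what a row does not reach only later rows make up. A row lasts 1/10 s, in which the tool goes at most 50 mm and 8.59 degrees, less where a joint would pass 70% of its speed; a pose out of reach is approached as far as the arm can. A call with a gripper value outside its range is refused whole. The fingers move at their own pace and stop on an object; "newtons" is the grip in N (left out, the last holds). Time passes only in rows, so rows that repeat a pose let the fingers close. It gives the time, the measured TCP pose, the force, the opening and the grip force at its end, in the units of the state.
- arm.get_state(): the state, without advancing time (a new reading comes with each control period).
- arm.grab_frame(name): name is "side" or "top"; returns a dict with "color" (420x560x3 uint8, blue, green, red), "vfov" (degrees; the focal length in pixels is half the picture's height over the tangent of half this angle, whatever the lens; pixels are square), "cx", "cy" (the principal point, pixels), "rvec" (rotation vector, rad) and "tvec" (3), from world to camera coordinates, as OpenCV has them. Camera axes: x right, y down, z forward; pixel columns grow to the right and rows downward; lengths in m; the calibration is good to about 2 mm. A picture is of the moment at which its call begins. There is no depth.
- arm.job_done(): hands the job in; it is judged then, once.
The state is a dict: "t": time; "q": joint angles; "qd": joint speeds; "joint_efforts": joint torques, N m; "eef_pos": TCP position; "ee_rot": TCP orientation; "force": force on the tool from outside, world axes, zero at the start; "moment": the same for the moment, N m; "width": finger opening in m; "gripper_force": force on a finger pad.
Only numpy, scipy, OpenCV 4.12 (cv2) and the standard library are available. Lean on these libraries where they do the work, as an engineer would, in place of code of your own. Each camera call takes 0.05 s, during which the arm holds its last target. There are 200 camera calls.

TASK

Open the hood of the small gear case for inspection: turn its wing knob a quarter turn clockwise, raise the lip a little until the safety catch holds it, then feel along under the lip for the catch's hidden tab, push it gently sideways towards the knob's side and lift the hood past it. Swing the hood right back so that it stays open; never heave on it while a latch still holds, never force the tab, and leave the things around it where they are.

Things in the scene. Friction and masses are not known exactly. Their poses are not given: they have to be found in the camera images.
- gear_case: Dark green steel box, 130 (x) x 150 (y) x 80 mm, bolted on a 20 mm plywood board on the bench, fixed; a shaft end on its -y cheek. Origin: centre of the box's underside, on top of the board; all case z count from there. Its front (lip side) faces its own -x, the hinge is at its +x side, +y is the knob's side. Front wall at x = -65 mm, 70 high; the hood's lip overhangs it by 32 mm, with free space below the lip for fingers.
- hood (a joint): Hood, a 164 x 158 x 4 mm plate, underside at z = 82 mm when shut (0 rad). Hinge along case y at x = +67, z = 82 mm; grows as the lip rises, stop at 1.40. Stiff hinge: it stays at any angle; moving it takes about 5 N up at the lip. The safety catch stops it at about 0.11 (lip 17 mm up) and, with its tab held aside, lets it pass; it can no longer catch above 0.25. Pulled up hard against the catch, the tab jams; shut, it is blocked.
- wing_knob (a joint): Wing knob on the hood: 0 rad = latched, grows clockwise from above, stop at 1.50; it starts between 0 and 0.2, turns with light friction and stays. From 1.25 on its cam arm inside the case is clear of the case and the hood can rise.
- knob_grip (a point): Middle of the knob's grip bar, on the knob's upright turning axis; at case x = -20, y = +38, z = 110 mm when shut. Black bar 44 long, 12 wide, 20 high (z 98 to 118), lying along case x at 0 rad; the hood's top below it is at z = 86 to 90. The point's x axis lies along the bar and turns with it.
- hood_lip (a point): Middle of the lip's lower edge, on the hood (case x = -97, y = 0, z = 82 mm when shut); the lip runs 79 mm to either side of it along case y and its edge is rounded.
- catch_zone (a point): Middle of the strip under the lip where the catch's tab may hang (case x = -83, y = -17, z = 60 when shut; rises with the hood). Steel tab, 18 long (case x -92 to -74), 6 thick in y, from 8 to 36 mm below the hood's underside; its middle lies anywhere from y = -32 to -2. Raised over 0.07 rad, it swings to +y: 2 N starts it, 5 N at 18 to 23 mm frees the hood, hard stop near 27; it springs back.
- oil_bottle: Orange oil bottle, 42 x 42 x 118 mm, standing at the front of the bench; a bystander. Origin under its centre.
- tape_measure: Yellow tape measure, 35 x 77 x 62 mm, standing at the front of the bench; a bystander. Origin under its centre.
- spanner: Steel open-ended spanner, 30 x 144 x 8 mm, lying on the bench; a bystander. Origin under its centre.
- wood_offcut: Wood offcut, 45 x 85 x 22 mm, lying on the bench; a bystander. Origin under its centre.

How it is judged:
On the way, in this order (a step that is already met when the one before it is completed fails the run):
1. the wing knob is turned to its open position with the hood still down (value of joint wing_knob above 1.25 rad and value of joint hood below 0.05 rad), for 0.1 s.
2. the hood is raised a little and stands at the safety catch (value of joint hood between 0.06 and 0.15 rad and value of joint wing_knob above 1.2 rad), for 0.2 s.
At the end, for the whole second after the job is handed in: the hood stands fully open (over 1.2 rad) at rest by itself, with the wing knob still in its open position (over 1.2 rad) (value of joint each of hood, wing_knob above 1.2 rad and velocity of joint hood between -0.05 and 0.05 rad/s); the robot touches nothing.
It fails at once if the hood is heaved against a latch that still holds it (contact force between any of catch_nose_c0, latch_cam_c0 and flange_c0 above 40 N).
It fails at once if the catch's tab is forced (contact force between the fingers and catch_tab_c0 above 25 N).
It fails at once if a bystander is disturbed (distance of any of oil_bottle, tape_measure, spanner, wood_offcut from where it was at the start of the episode above 0.03 m).
It also fails if it takes over 67 s, if anything falls off the work surface, if the arm or the gripper's body presses on something with over 40 N, if the wrist force passes 120 N, or if a joint passes its speed limit or range.

## Working session

There is one attempt and no reset: what is moved stays moved. The work goes in short steps, Python scripts to look and compute and a tool call to move; the robot and the scene stay as the last step left them, time stands still between calls to the robot, and variables do not carry over. Pictures are saved under pics/ and viewed, at most 10 in all, crops included, and the job is handed in when it is done.

Besides the shell and the picture viewer there is one more tool, called after ">>>" in YAML: its name, and indented under it one key for each argument. step_arm: Moves the arm, as the interface text tells. Its arguments: {"type":"object","properties":{"rows":{"type":"array"},"newtons":{"type":"number"}},"required":["rows"]}

```bash
mkdir -p pics; cat > h.py <<'E'
import numpy as np, cv2
from station import arm
def grab(n,fn=None):
    f=arm.grab_frame(n)
    if fn: cv2.imwrite(fn,f["color"])
    fl=210/np.tan(np.radians(f["vfov"])/2)
    K=np.array([[fl,0,f["cx"]],[0,fl,f["cy"]],[0,0,1]])
    return f["color"],K,np.array(f["rvec"],float),np.array(f["tvec"],float)
def onz(c,px,z):
    _,K,r,t=c;R=cv2.Rodrigues(r)[0]
    d=R.T@np.linalg.inv(K)@np.array([px[0],px[1],1.]);o=-R.T@t.ravel()
    return o+d*(z-o[2])/d[2]
def proj(c,P):
    return cv2.projectPoints(np.array(P,float),c[2],c[3],c[1],None)[0][:,0]
E
python3 - <<'E'
from h import *
for n in("side","top"):
    c=grab(n,f"pics/{n}0.png"); R=cv2.Rodrigues(c[2])[0]; print(n,-R.T@c[3].ravel(),R[2],c[1][0,0])
print(arm.get_state())
E
```

```text
side [0.97377097 0.5721061  1.29955545] [-0.34508767 -0.38870043 -0.85429882] 511.6843900542058
top [ 0.42467189 -0.01147599  1.28287825] [ 0.07496336  0.00204267 -0.9971842 ] 494.6214663634493
{'t': 0.1, 'q': array([ 1.42311960e+00,  3.59291714e-01,  1.11444634e-02, -3.13305419e-04,
       -1.22408487e+00, -2.88136447e-01]), 'qd': array([-0.00151483, -0.00203266,  0.0033951 ,  0.00227519, -0.00062376,
        0.0010857 ]), 'joint_efforts': array([ 4.25221219e-05, -5.84164417e+01,  2.93752116e+01,  7.01537937e+00,
        1.01960273e-02, -5.06822948e-05]), 'eef_pos': array([0.28476577, 0.61150833, 0.22572812]), 'ee_rot': array([ 3.14013235e+00, -1.25640160e-04, -4.35919754e-01]), 'force': array([ 0.36771951,  0.28583066, -0.39188205]), 'moment': array([-0.02216187, -0.03854414, -0.02677529]), 'gripper_force': 0.0, 'width': 0.0872818245565471}
```

View pics/top0.png

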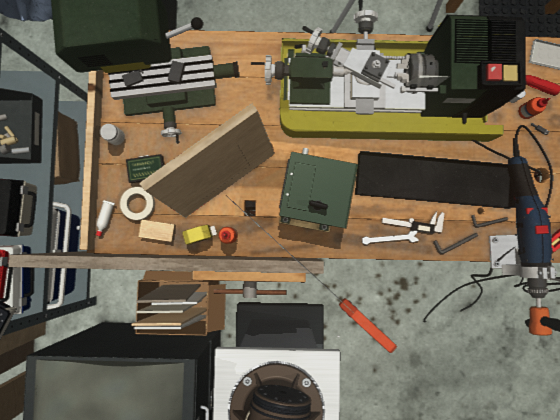

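View pics/side0.png

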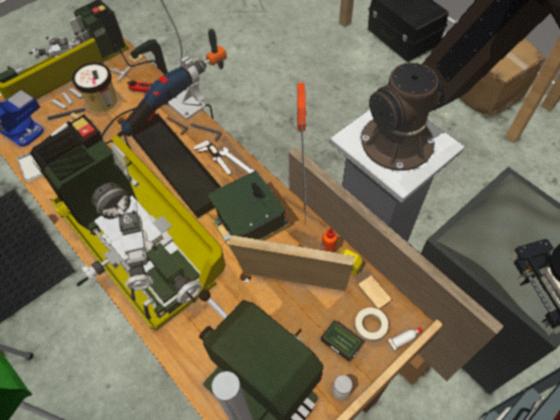

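The top view has the gear case near (318,190), with the bottle at (228,235), the tape measure at (200,235), the spanner at (390,238) and the offcut at (157,230). I'll enlarge the case next.

```bash
python3 - <<'E'
from h import *
a=cv2.imread("pics/top0.png")[130:260,180:380]; b=cv2.imread("pics/side0.png")[150:300,190:370]
a=cv2.resize(a,(800,520),interpolation=3)
cv2.imwrite("pics/ca.png",a); cv2.imwrite("pics/cb.png",cv2.resize(b,(720,600),interpolation=3))
c=grab("top")
print(onz(c,(293,150),.1),onz(c,(355,163),.1),onz(c,(317,207),.13))
E
```

```text
[ 0.64614553 -0.02991156  0.1       ] [ 0.61752889 -0.18011485  0.1       ] [ 0.50704789 -0.08811011  0.13      ]
```

View pics/ca.png

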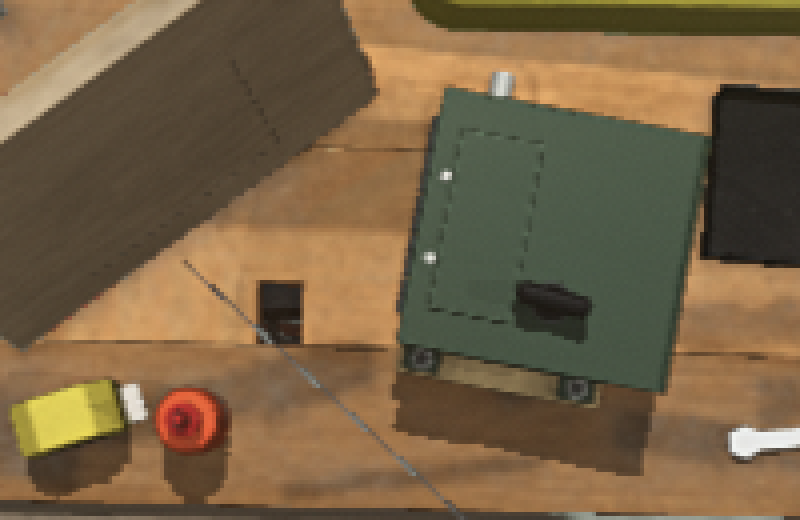

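View pics/cb.png

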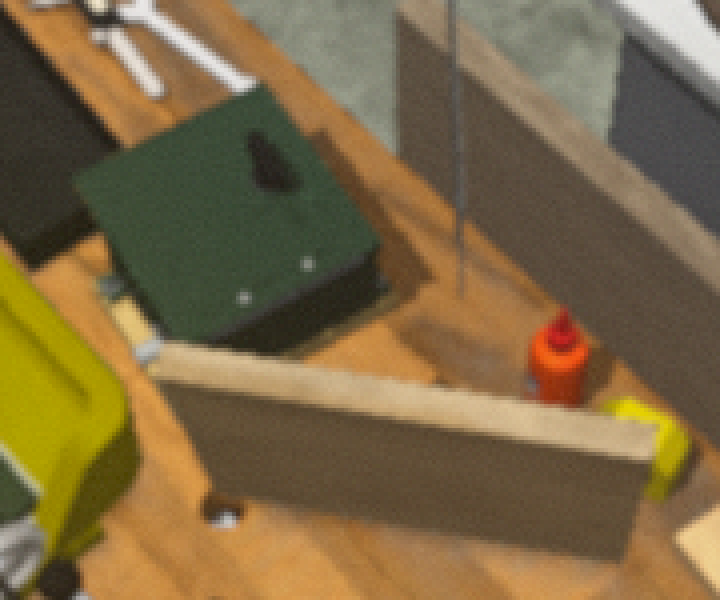

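The shaft end on the far cheek puts the case's -y towards world +x. So the lip faces world -y (right in the picture) and the knob side faces the robot. The hood corners in the crop are (443,88), (708,136), (663,390) and (400,342). Step rows can't tilt the tool, so I'll check the documented interface while fitting the case pose.

```bash
python3 - <<'E'
from h import *
T=grab("top");S=grab("side")
def tri(a,b):
    P=[c[1]@np.c_[cv2.Rodrigues(c[2])[0],c[3].reshape(3)] for c in(T,S)]
    X=cv2.triangulatePoints(P[0],P[1],np.array(a,float),np.array(b,float));X=(X[:3]/X[3]).ravel()
    return X.round(3),proj(T,[X]).round(1)-a,proj(S,[X]).round(1)-b
print("handle far end",tri((394,350),(301,84)));print("handle near",tri((342,302),(302,130)));print("rod tip",tri((226,195),(306,222)))
print("plank top right",tri((272,152),(231,243)), "plank",tri((250,108),(229,238)))
print("black near-left corner",tri((356,193),(215,190)),tri((358,152),(197,215)),onz(T,(356,193),0))
E
```

```text
handle far end (array([ 0.196, -0.253,  0.197]), array([[-0.4,  0.4]]), array([[-0.4,  0. ]]))
handle near (array([ 0.291, -0.145,  0.156]), array([[-0.4,  0.4]]), array([[-0.4,  0. ]]))
rod tip (array([0.521, 0.117, 0.218]), array([[-0.8,  0.8]]), array([[-0.9,  0. ]]))
plank top right (array([0.653, 0.007, 0.12 ]), array([[ 5.9, -6.8]]), array([[7.5, 0.3]])) plank (array([0.701, 0.061, 0.279]), array([[ 1.4, -1.4]]), array([[1.7, 0.1]]))
black near-left corner (array([ 0.563, -0.202,  0.049]), array([[ 4.5, -5. ]]), array([[5.2, 0.4]])) (array([ 0.658, -0.198,  0.019]), array([[-0.5,  0.5]]), array([[-0.5, -0.1]])) [ 0.55500814 -0.19776026  0.        ]
```

>>> step_arm:
  rows:
    - [0,0,0.05,0,0.0876]
    - [0,0,0.1,0,0.0876]
    - [0.02,-0.04,0.12,-0.1,0.0876]
    - [0.228,-0.701,0.12,-1.3,0.0876]
    - [0.228,-0.701,0.12,-1.3,0.0876]
    - [0.228,-0.701,0.12,-1.3,0.0876]
    - [0.228,-0.701,0.12,-1.3,0.0876]
    - [0.228,-0.701,0.12,-1.3,0.0876]
    - [0.228,-0.701,0.12,-1.3,0.0876]
    - [0.228,-0.701,0.12,-1.3,0.0876]
    - [0.228,-0.701,0.12,-1.3,0.0876]
    - [0.228,-0.701,0.12,-1.3,0.0876]
    - [0.228,-0.701,0.12,-1.3,0.0876]
    - [0.228,-0.701,0.12,-1.3,0.0876]
    - [0.228,-0.701,0.12,-1.3,0.0876]
    - [0.228,-0.701,0.12,-1.3,0.0876]
    - [0.228,-0.701,0.12,-1.3,0.0876]
    - [0.228,-0.701,0.12,-1.3,0.0876]
    - [0.228,-0.701,0.08,-1.3,0.0876]
    - [0.228,-0.701,0.06,-1.3,0.0876]

```text
t: 2.35
eef_pos: [0.5119, -0.0893, 0.2842]
ee_rot: [3.14, 0.001, -1.737]
force: [0.1, 0.2, -0.6]
width: 0.0877
gripper_force: 0.0
```

>>> step_arm:
  rows:
    - [0,0,-0.05,0,0.05]
    - [0,0,-0.1,0,0.05]
    - [0,0,-0.14,0,0.05]
    - [0,0,-0.16,0,0.05]
    - [0,0,-0.169,0,0.05]
    - [0,0,-0.169,0,0.05]
    - [0,0,-0.169,0,0.0]
    - [0,0,-0.169,0,0.0]
    - [0,0,-0.169,0,0.0]
    - [0,0,-0.169,0,0.0]
    - [0,0,-0.169,0,0.0]
    - [0,0,-0.169,0,0.0]
  newtons: 15

```text
t: 3.55
eef_pos: [0.5125, -0.0891, 0.1182]
ee_rot: [3.141, -0.0, -1.736]
force: [-4.0, 2.2, 7.6]
width: 0.0131
gripper_force: 16.2
```

>>> step_arm:
  rows:
    - [0,0,0,-0.14,0]
    - [0,0,0,-0.28,0]
    - [0,0,0,-0.42,0]
    - [0,0,0,-0.56,0]
    - [0,0,0,-0.7,0]
    - [0,0,0,-0.84,0]
    - [0,0,0,-0.98,0]
    - [0,0,0,-1.12,0]
    - [0,0,0,-1.24,0]
    - [0,0,0,-1.34,0]
    - [0,0,0,-1.42,0]
    - [0,0,0,-1.42,0]
    - [0,0,0,-1.42,0]

```text
t: 4.85
eef_pos: [0.5125, -0.0893, 0.1182]
ee_rot: [-3.141, -0.0, 3.127]
force: [-4.6, 0.3, 7.9]
width: 0.0121
gripper_force: 19.1
```

```bash
python3 - <<'E'
from h import *
s=arm.get_state();print(s['moment'],s['force'],s['q'])
E
```

```text
[ 0.16068049  1.35555841 -0.0990008 ] [-4.55183626  0.26755456  7.86458644] [ 2.05161529e-01  2.06176368e-01 -4.73604571e-01  2.58343170e-04
 -8.91551874e-01 -1.79053585e+00]
```

>>> step_arm:
  rows:
    - [0,0,0,0,0]
    - [0,0,0,0,0]
    - [0,0.0005,0.002,0,0]
    - [0,0.001,0.004,0,0]
    - [0,0.0015,0.006,0,0]
    - [0,0.002,0.007,0,0]
    - [0,0.002,0.007,0,0]
  newtons: 30

```text
t: 5.55
eef_pos: [0.5125, -0.088, 0.1232]
ee_rot: [-3.14, -0.002, 3.127]
force: [4.9, -6.4, -12.4]
width: 0.0118
gripper_force: 31.2
```

>>> step_arm:
  rows:
    - [0,0.0005,0.001,0,0]
    - [0,0.0005,0.002,0,0]
    - [0,0.001,0.003,0,0]
    - [0,0.001,0.003,0,0]

```text
t: 5.95
eef_pos: [0.5126, -0.087, 0.126]
ee_rot: [-3.14, -0.002, 3.127]
force: [6.9, -6.5, -14.8]
width: 0.0121
gripper_force: 31.3
```

```bash
python3 - <<'E'
from h import *
T=grab("top");S=grab("side","pics/s1.png")
a=S[0][150:300,190:370];b=T[0][130:260,230:380]
cv2.imwrite("pics/s1c.png",np.hstack([cv2.resize(a,(400,333),interpolation=3),cv2.resize(b,(384,333),interpolation=3)]))
E
```

```text
(no output)
```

View pics/s1c.png

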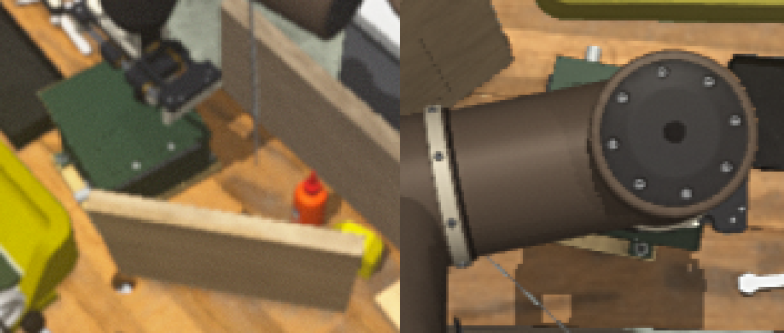

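>>> step_arm:
  rows:
    - [0,0.0003,0.001,0,0]
    - [0,0.0005,0.0015,0,0]
    - [0,0.0005,0.0015,0,0]

```text
t: 6.35
eef_pos: [0.5126, -0.0866, 0.1275]
ee_rot: [-3.14, -0.002, 3.127]
force: [5.3, -8.3, -16.1]
width: 0.0123
gripper_force: 31.0
```

>>> step_arm:
  rows:
    - [0,0,0,0,0.05]
    - [0,0,0,0,0.05]
    - [0,0,0,0,0.05]
    - [0,0,0.03,0,0.05]
    - [0,0,0.08,0,0.05]
    - [0,0,0.13,0,0.05]
    - [0,0,0.18,0,0.05]
    - [0,0,0.18,0,0.05]

```text
t: 7.15
eef_pos: [0.516, -0.0858, 0.3173]
ee_rot: [3.141, 0.013, 3.128]
force: [-0.8, 0.8, -0.7]
width: 0.05
gripper_force: 0.0
```

```bash
python3 - <<'E'
from h import *
s=arm.get_state();print(s['q'].round(3),s['force'].round(2),s['eef_pos'])
E
```

```text
[ 0.213  0.05  -0.179  0.003 -1.33  -1.797] [-0.78  0.75 -0.68] [ 0.51602438 -0.08583034  0.31729057]
```

>>> step_arm:
  rows:
    - [0,0,0.05,0,0.0]
    - [0,0,0.1,0,0.0]
    - [0.05,0,0.15,0,0.0]
    - [0.1,0,0.15,0,0.0]
    - [0.15,0,0.15,0,0.0]
    - [0.2,0,0.15,0,0.0]
    - [0.25,0,0.15,0,0.0]
    - [0.3,0,0.15,0,0.0]
    - [0.35,0,0.15,0,0.0]
    - [0.4,0,0.15,0,0.0]
    - [0.45,0,0.15,0,0.0]
    - [0.5,0,0.15,0,0.0]

```text
t: 8.35
eef_pos: [0.9008, -0.0797, 0.4116]
ee_rot: [-3.134, 0.033, 3.128]
force: [-1.3, 0.2, 1.4]
width: 0.0002
gripper_force: 0.0
```

```bash
python3 - <<'E'
from h import *
s=arm.get_state();print(s['q'].round(3),s['force'].round(2),s['eef_pos'],s['ee_rot'].round(3))
E
```

```text
[ 0.131  0.837  1.249  0.014 -1.951 -1.71 ] [-1.32  0.2   1.39] [ 0.90076509 -0.07967616  0.41157386] [-3.134  0.033  3.128]
```

>>> step_arm:
  rows:
    - [0.3,0,0,0,0]
    - [0.3,0,0,0,0]
    - [0.3,0,0,0,0]
    - [0.3,0,0,0,0]
    - [0.3,0,0,0,0]
    - [0.3,0,0,0,0]

```text
t: 8.95
eef_pos: [0.9703, -0.0697, 0.3327]
ee_rot: [-3.127, 0.085, 3.128]
force: [0.4, 0.5, 0.3]
width: 0.0005
gripper_force: 0.0
```

```bash
python3 - <<'E'
from h import *
s=arm.get_state();print(s['q'].round(3),s['force'].round(2),s['eef_pos'],s['ee_rot'].round(3))
E
```

```text
[ 0.138  0.931  1.251  0.028 -1.81  -1.715] [0.36 0.54 0.28] [ 0.97028837 -0.06972071  0.33269284] [-3.127  0.085  3.128]
```

>>> step_arm:
  rows:
    - [-0.05,0,0.02,0,0]
    - [-0.1,0,0.05,0,0]
    - [-0.15,0,0.05,0,0]
    - [-0.2,0,0.05,0,0]
    - [-0.25,0,0.05,0,0]
    - [-0.25,0,0.05,0,0]

```text
t: 9.55
eef_pos: [0.7161, -0.0704, 0.3871]
ee_rot: [-3.127, 0.089, 3.128]
force: [0.6, -0.8, 0.3]
width: 0.0004
gripper_force: 0.0
```

```bash
python3 - <<'E'
from h import *
s=arm.get_state();print(s['q'].round(3),s['force'].round(2),s['eef_pos'],s['ee_rot'].round(3))
E
```

```text
[ 0.189  0.329  0.306  0.032 -1.463 -1.777] [ 0.64 -0.85  0.33] [ 0.71608539 -0.07035304  0.38711013] [-3.127  0.089  3.128]
```

>>> step_arm:
  rows:
    - [0.05,0,0.02,0,0]
    - [0.1,0,0.04,0,0]
    - [0.14,0,0.05,0,0]
    - [0.17,0,0.06,0,0]
    - [1.0,0,0.3,0,0]
    - [1.0,0,0.3,0,0]
    - [1.0,0,0.3,0,0]
    - [1.0,0,0.3,0,0]
    - [1.0,0,0.3,0,0]
    - [1.0,0,0.3,0,0]

```text
t: 10.55
eef_pos: [0.9558, -0.0578, 0.3935]
ee_rot: [-3.12, 0.134, 3.129]
force: [0.9, 0.2, 0.8]
width: 0.0005
gripper_force: 0.0
```

```bash
cat > st.py <<'E'
from h import *
s=arm.get_state();print(s['t'],s['q'].round(4),s['force'].round(1),s['eef_pos'].round(4),s['ee_rot'].round(3))
E
python3 st.py
```

```text
10.55 [ 0.1589  0.8694  1.2516  0.0456 -1.8248 -1.7296] [0.9 0.2 0.8] [ 0.9558 -0.0578  0.3935] [-3.12   0.134  3.129]
```

>>> step_arm:
  rows:
    - [1.0,0,0.45,0,0]
    - [1.0,0,0.45,0,0]
    - [1.0,0,0.45,0,0]
    - [1.0,0,0.45,0,0]
    - [1.0,0,0.45,0,0]
    - [1.0,0,0.45,0,0]
    - [1.0,0,0.45,0,0]
    - [1.0,0,0.45,0,0]
    - [1.0,0,0.45,0,0]
    - [1.0,0,0.45,0,0]
    - [1.0,0,0.45,0,0]
    - [1.0,0,0.45,0,0]
    - [1.0,0,0.45,0,0]
    - [1.0,0,0.45,0,0]

```text
t: 11.95
eef_pos: [1.0014, -0.0396, 0.3504]
ee_rot: [-3.113, 0.179, 3.13]
force: [0.0, 0.6, -0.0]
width: 0.0002
gripper_force: 0.0
```

```bash
python3 st.py
```

```text
11.95 [ 0.1763  0.9231  1.2506  0.0624 -1.7273 -1.7461] [ 0.   0.6 -0. ] [ 1.0014 -0.0396  0.3504] [-3.113  0.179  3.13 ]
```

>>> step_arm:
  rows:
    - [0.8,0,0.8,0,0]
    - [0.8,0,0.8,0,0]
    - [0.8,0,0.8,0,0]
    - [0.8,0,0.8,0,0]

```text
t: 12.35
eef_pos: [0.9933, -0.0351, 0.401]
ee_rot: [-3.107, 0.229, 3.132]
force: [-0.8, -0.0, 0.7]
width: 0.0003
gripper_force: 0.0
```

```bash
python3 st.py
```

```text
12.35 [ 0.1891  0.8753  1.2515  0.0803 -1.7284 -1.7524] [-0.8 -0.   0.7] [ 0.9933 -0.0351  0.401 ] [-3.107  0.229  3.132]
```

>>> step_arm:
  rows:
    - [0.8,0,0.7,0,0]
    - [0.8,0,0.7,0,0]
    - [0.8,0,0.7,0,0]

```text
t: 12.65
eef_pos: [0.998, -0.0321, 0.4257]
ee_rot: [-3.1, 0.276, 3.134]
force: [-0.4, 1.1, -0.2]
width: 0.0004
gripper_force: 0.0
```

>>> step_arm:
  rows:
    - [0.8,0,0.7,0,0]
    - [0.8,0,0.7,0,0]
    - [0.8,0,0.7,0,0]

```text
t: 12.95
eef_pos: [1.0037, -0.0297, 0.4495]
ee_rot: [-3.093, 0.324, 3.136]
force: [0.1, -0.7, 0.4]
width: 0.0004
gripper_force: 0.0
```

>>> step_arm:
  rows:
    - [0.8,0,0.7,0,0]
    - [0.8,0,0.7,0,0]
    - [0.8,0,0.7,0,0]

```text
t: 13.25
eef_pos: [1.0105, -0.0275, 0.4721]
ee_rot: [-3.086, 0.373, 3.139]
force: [-0.1, 0.4, -1.2]
width: 0.0003
gripper_force: 0.0
```

>>> step_arm:
  rows:
    - [0.8,0,0.7,0,0]
    - [0.8,0,0.7,0,0]
    - [0.8,0,0.7,0,0]

```text
t: 13.55
eef_pos: [1.0185, -0.0256, 0.493]
ee_rot: [-3.079, 0.422, -3.141]
force: [0.2, 0.5, 0.1]
width: 0.0003
gripper_force: 0.0
```

```bash
python3 st.py
```

```text
13.55 [ 0.219   0.8102  1.2508  0.1504 -1.6105 -1.7664] [0.2 0.5 0.1] [ 1.0185 -0.0256  0.493 ] [-3.079  0.422 -3.141]
```

>>> step_arm:
  rows:
    - [0.8,0,0.5,0,0]
    - [0.8,0,0.5,0,0]
    - [0.8,0,0.5,0,0]

```text
t: 13.85
eef_pos: [1.0402, -0.0239, 0.4944]
ee_rot: [-3.072, 0.47, -3.138]
force: [-0.7, -0.2, -0.5]
width: 0.0002
gripper_force: 0.0
```

>>> step_arm:
  rows:
    - [0.8,0,0.5,0,0]
    - [0.8,0,0.5,0,0]
    - [0.8,0,0.5,0,0]

```text
t: 14.15
eef_pos: [1.0615, -0.0225, 0.4976]
ee_rot: [-3.064, 0.519, -3.134]
force: [0.8, 0.0, 0.6]
width: 0.0002
gripper_force: 0.0
```

>>> step_arm:
  rows:
    - [0.8,0,0.5,0,0]
    - [0.8,0,0.5,0,0]
    - [0.8,0,0.5,0,0]

```text
t: 14.45
eef_pos: [1.0823, -0.0214, 0.5024]
ee_rot: [-3.056, 0.57, -3.129]
force: [0.0, 0.1, 0.3]
width: 0.001
gripper_force: 0.0
```

>>> step_arm:
  rows:
    - [0.8,0,0.5,0,0]
    - [0.8,0,0.5,0,0]
    - [0.8,0,0.5,0,0]

```text
t: 14.75
eef_pos: [1.1026, -0.0203, 0.5078]
ee_rot: [-3.047, 0.62, -3.123]
force: [-1.3, 0.4, -1.0]
width: 0.0005
gripper_force: 0.0
```

>>> step_arm:
  rows:
    - [0.8,0,0.5,0,0]
    - [0.8,0,0.5,0,0]
    - [0.8,0,0.5,0,0]

```text
t: 15.05
eef_pos: [1.1223, -0.0193, 0.5138]
ee_rot: [-3.038, 0.67, -3.117]
force: [0.3, -0.3, 0.9]
width: 0.0007
gripper_force: 0.0
```

```bash
python3 st.py; python3 - <<'E'
from h import *
from scipy.spatial.transform import Rotation as R
s=arm.get_state();M=R.from_euler('xyz',s['ee_rot']).as_matrix();print(M.round(3))
print("tilt",np.arccos(-M[2,2]),"azim",np.arctan2(M[1,2],M[0,2]))
c,sn=np.cos(1.406),np.sin(1.406);L=lambda x,y:(.5537+c*x-sn*y,-.0762+sn*x+c*y)
for n,p in dict(lip=(-.096,0),zone=(-.083,-.017),start=(-.085,-.06),lipmy=(-.096,-.079),lippy=(-.096,.079),pre=(-.17,-.06)).items(): print(n,np.round(L(*p),4))
E
```

```text
15.05 [ 0.2275  0.8608  1.2505  0.2352 -1.3238 -1.7922] [ 0.3 -0.3  0.9] [ 1.1223 -0.0193  0.5138] [-3.038  0.67  -3.117]
[[-0.783  0.04   0.62 ]
 [-0.019  0.996 -0.088]
 [-0.621 -0.081 -0.779]]
tilt 0.6771317808134352 azim -0.1415067728270046
lip [ 0.538  -0.1709]
zone [ 0.5569 -0.1609]
start [ 0.5989 -0.1699]
lipmy [ 0.6159 -0.1839]
lippy [ 0.46   -0.1579]
pre [ 0.585  -0.2537]
```

>>> step_arm:
  rows:
    - [-0.05,0,0,0,0]
    - [-0.1,0,0,0,0]
    - [-0.15,-0.02,0,0.12,0]
    - [-0.2,-0.04,0,0.25,0]
    - [-0.25,-0.06,0,0.38,0]
    - [-0.3,-0.08,0,0.5,0]
    - [-0.34,-0.1,0,0.63,0]
    - [-0.38,-0.12,0,0.76,0]
    - [-0.42,-0.14,0,0.9,0]
    - [-0.46,-0.16,0,1.03,0]
    - [-0.49,-0.18,0,1.16,0]
    - [-0.51,-0.2,0,1.29,0]
    - [-0.53,-0.22,0,1.42,0]
    - [-0.537,-0.235,0,1.548,0]
    - [-0.537,-0.235,0,1.548,0]
    - [-0.537,-0.235,0,1.548,0]

```text
t: 16.65
eef_pos: [0.5858, -0.2549, 0.5134]
ee_rot: [-3.04, 0.673, -1.572]
force: [0.0, 0.5, -0.1]
width: 0.0005
gripper_force: 0.0
```

```bash
python3 st.py
```

```text
16.65 [-0.5367  0.4144  0.8097 -0.7481 -2.1072  0.1502] [ 0.   0.5 -0.1] [ 0.5858 -0.2549  0.5134] [-3.04   0.673 -1.572]
```

>>> step_arm:
  rows:
    - [0,0,-0.05,0,0]
    - [0,0,-0.1,0,0]
    - [0,0,-0.15,0,0]
    - [0,0,-0.2,0,0]
    - [0,0,-0.25,0,0]
    - [0,0,-0.3,0,0]
    - [0.004,0,-0.34,0,0]
    - [0.004,0,-0.37,0,0]
    - [0.004,0.01,-0.4,0,0]
    - [0.0045,0.02,-0.42,0,0]
    - [0.0045,0.0205,-0.423,0,0]
    - [0.0045,0.0205,-0.423,0,0]

```text
t: 17.85
eef_pos: [0.59, -0.2335, 0.0924]
ee_rot: [-3.037, 0.671, -1.568]
force: [0.1, -0.8, 0.5]
width: 0.0009
gripper_force: 0.0
```

```bash
python3 st.py; python3 - <<'E'
from h import *
c,sn=np.cos(1.406),np.sin(1.406)
def W(x,y,z): return [.5537+c*x-sn*y,-.0762+sn*x+c*y,z+.02]
out=[]
for n,(x0,y0,w,h,k) in dict(top=(270,130,110,110,5),side=(190,150,110,100,5)).items():
    C=grab(n); im=C[0][y0:y0+h,x0:x0+w]; im=cv2.resize(im,None,fx=k*.72,fy=k*1.,interpolation=3) if 0 else cv2.resize(im,None,fx=3.6,fy=3.6,interpolation=3)
    for th,col in((.107,(0,0,255)),(.0,(255,255,0))):
        P=[W(.067-.164*np.cos(th)+.004*np.sin(th),y,.082+.164*np.sin(th)+.004*np.cos(th)) for y in(-.079,.079)]
        for p in proj(C,P): cv2.circle(im,tuple(int(v) for v in (p-[x0,y0])*3.6+1.8),3,col,1)
    out.append(cv2.copyMakeBorder(im,0,396-im.shape[0],0,0,cv2.BORDER_CONSTANT))
cv2.imwrite("pics/pre.png",np.hstack(out))
E
```

```text
17.85 [-0.4895  0.6021  0.1466 -0.6458 -1.4072  0.6613] [ 0.1 -0.8  0.5] [ 0.59   -0.2335  0.0924] [-3.037  0.671 -1.568]
```

View pics/pre.png

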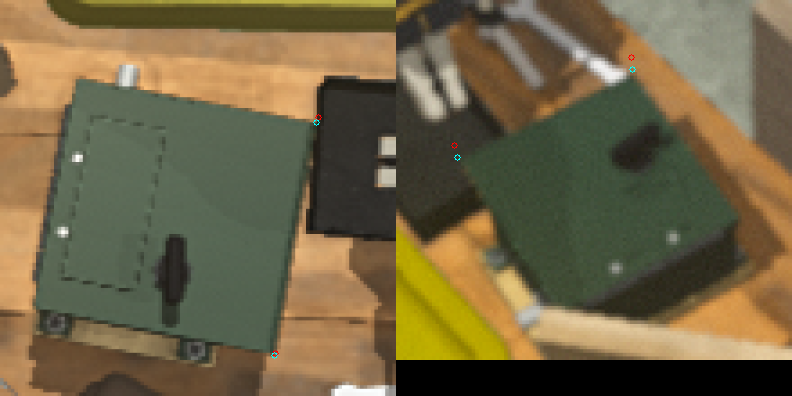

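```bash
python3 - <<'E'
from h import *
a=cv2.imread("pics/side0.png");b=grab("side")[0];cv2.imwrite("pics/side2.png",b)
cr=lambda i:cv2.resize(i[160:215,200:266],(396,330),interpolation=0)
cv2.imwrite("pics/cmp.png",np.hstack([cr(a),cr(b)]))
E
```

```text
(no output)
```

View pics/cmp.png

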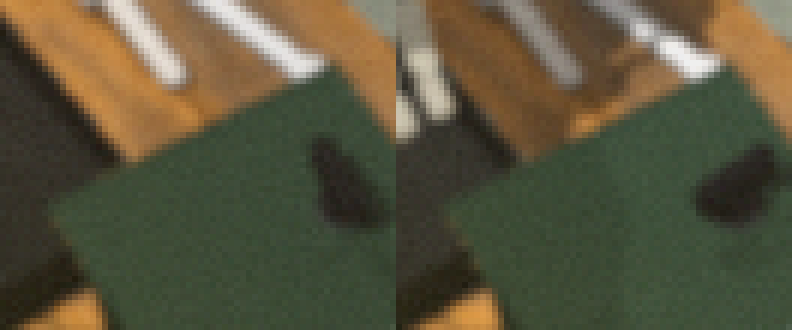

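>>> step_arm:
  rows:
    - [0,0,-0.01,0,0]
    - [0,0,-0.02,0,0]
    - [0.003,0.017,-0.0205,0,0]
    - [0.006,0.034,-0.0205,0,0]
    - [0.008,0.046,-0.0205,0,0]
    - [0.009,0.052,-0.0205,0,0]
    - [0.0101,0.0583,-0.0205,0,0]
    - [0.0101,0.0583,-0.0205,0,0]

```text
t: 18.8
eef_pos: [0.6002, -0.1748, 0.0713]
ee_rot: [-3.037, 0.671, -1.568]
force: [-0.4, -1.0, 0.5]
width: 0.0002
gripper_force: 0.0
```

>>> step_arm:
  rows:
    - [0,0,0.003,0,0]
    - [0,0,0.006,0,0]
    - [0,0,0.008,0,0]
    - [0,0,0.01,0,0]
    - [0,0,0.01,0,0]

```text
t: 19.3
eef_pos: [0.5998, -0.1759, 0.0808]
ee_rot: [-3.038, 0.671, -1.57]
force: [-0.2, -1.6, -5.0]
width: 0.0006
gripper_force: 3.5
```

>>> step_arm:
  rows:
    - [0,0,0.002,0,0]
    - [0,0,0.004,0,0]
    - [0,0,0.006,0,0]
    - [0,0,0.008,0,0]
    - [0,0,0.01,0,0]
    - [0,0,0.01,0,0]

```text
t: 19.9
eef_pos: [0.6, -0.1754, 0.0913]
ee_rot: [-3.037, 0.672, -1.568]
force: [-1.2, -0.6, -3.5]
width: 0.0002
gripper_force: 2.9
```

>>> step_arm:
  rows:
    - [0,0,0.001,0,0]
    - [0,0,0.002,0,0]
    - [0,0,0.003,0,0]
    - [0,0,0.003,0,0]

```text
t: 20.3
eef_pos: [0.5999, -0.1752, 0.0937]
ee_rot: [-3.038, 0.672, -1.569]
force: [0.5, 1.0, -7.4]
width: 0.0008
gripper_force: 4.1
```

```bash
python3 - <<'E'
from h import *
a=cv2.imread("pics/side2.png");b=grab("side")[0];cv2.imwrite("pics/side3.png",b)
cr=lambda i:cv2.resize(i[160:215,200:266],(396,330),interpolation=0)
cv2.imwrite("pics/cmp2.png",np.hstack([cr(a),cr(b)]))
E
```

```text
(no output)
```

View pics/cmp2.png

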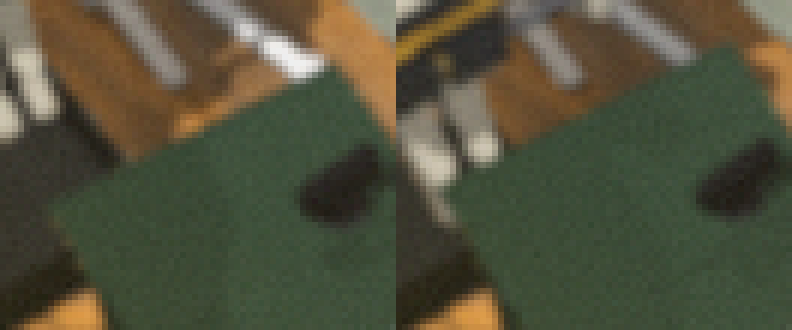

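>>> step_arm:
  rows:
    - [0,0,-0.002,0,0]
    - [0,0,-0.0035,0,0]
    - [-0.002,0.0003,-0.0035,0,0]
    - [-0.004,0.0007,-0.0035,0,0]
    - [-0.006,0.001,-0.0035,0,0]
    - [-0.008,0.0013,-0.0035,0,0]
    - [-0.008,0.0013,-0.0035,0,0]

```text
t: 21.05
eef_pos: [0.5918, -0.1744, 0.0906]
ee_rot: [-3.038, 0.671, -1.569]
force: [-0.0, 0.6, 0.1]
width: 0.0002
gripper_force: 0.2
```

>>> step_arm:
  rows:
    - [-0.002,0.0003,0,0,0]
    - [-0.004,0.0007,0,0,0]
    - [-0.006,0.001,0,0,0]
    - [-0.008,0.0013,0,0,0]
    - [-0.008,0.0013,0,0,0]

```text
t: 21.55
eef_pos: [0.5841, -0.1731, 0.0905]
ee_rot: [-3.037, 0.671, -1.569]
force: [1.3, -0.9, -1.0]
width: 0.0006
gripper_force: 1.2
```

>>> step_arm:
  rows:
    - [-0.002,0.0003,0,0,0]
    - [-0.004,0.0007,0,0,0]
    - [-0.006,0.001,0,0,0]
    - [-0.006,0.001,0,0,0]

```text
t: 21.95
eef_pos: [0.578, -0.172, 0.0905]
ee_rot: [-3.037, 0.671, -1.569]
force: [3.2, -1.6, -0.7]
width: 0.0003
gripper_force: 1.7
```

>>> step_arm:
  rows:
    - [-0.002,0.0003,0,0,0]
    - [-0.004,0.0007,0,0,0]
    - [-0.004,0.0007,0,0,0]

```text
t: 22.25
eef_pos: [0.5741, -0.1712, 0.0905]
ee_rot: [-3.037, 0.671, -1.569]
force: [5.0, 0.1, -0.5]
width: 0.0006
gripper_force: 2.2
```

>>> step_arm:
  rows:
    - [-0.002,0.0003,0,0,0]
    - [-0.004,0.0007,0,0,0]
    - [-0.006,0.001,0,0,0]
    - [-0.006,0.001,0,0,0]

```text
t: 22.65
eef_pos: [0.5682, -0.1703, 0.0905]
ee_rot: [-3.037, 0.671, -1.569]
force: [4.7, 0.4, -0.5]
width: 0.0009
gripper_force: 2.4
```

>>> step_arm:
  rows:
    - [-0.002,0.0003,0,0,0]
    - [-0.004,0.0007,0,0,0]
    - [-0.004,0.0007,0,0,0]

```text
t: 22.95
eef_pos: [0.5644, -0.1697, 0.0905]
ee_rot: [-3.037, 0.671, -1.569]
force: [5.7, -0.5, -0.4]
width: 0.0005
gripper_force: 2.6
```

>>> step_arm:
  rows:
    - [-0.001,0.0001,0,0,0]
    - [-0.002,0.0003,0,0,0]
    - [-0.002,0.0003,0,0,0]

```text
t: 23.25
eef_pos: [0.5626, -0.1694, 0.0906]
ee_rot: [-3.036, 0.671, -1.569]
force: [6.1, 0.8, -0.8]
width: 0.0004
gripper_force: 2.7
```

>>> step_arm:
  rows:
    - [0,0,0.002,0,0]
    - [0,0,0.0035,0,0]
    - [0,0,0.0035,0,0]

```text
t: 23.55
eef_pos: [0.5621, -0.1698, 0.0933]
ee_rot: [-3.038, 0.67, -1.57]
force: [5.0, -2.4, -4.9]
width: 0.0005
gripper_force: 3.4
```

>>> step_arm:
  rows:
    - [0,0,0.001,0,0]
    - [0,0,0.002,0,0]
    - [0,0,0.002,0,0]

```text
t: 23.85
eef_pos: [0.5619, -0.1699, 0.0951]
ee_rot: [-3.038, 0.67, -1.57]
force: [5.5, -2.4, -5.9]
width: 0.0006
gripper_force: 3.5
```

>>> step_arm:
  rows:
    - [0,0,0.001,0,0]
    - [0,0,0.002,0,0]
    - [0,0,0.002,0,0]

```text
t: 24.15
eef_pos: [0.5619, -0.17, 0.097]
ee_rot: [-3.039, 0.67, -1.57]
force: [4.9, -2.3, -6.0]
width: 0.0003
gripper_force: 3.4
```

>>> step_arm:
  rows:
    - [0,0,0.001,0,0]
    - [0,0,0.002,0,0]
    - [0,0,0.002,0,0]

```text
t: 24.45
eef_pos: [0.5618, -0.17, 0.0991]
ee_rot: [-3.039, 0.67, -1.57]
force: [4.7, -1.9, -6.0]
width: 0.0004
gripper_force: 3.4
```

>>> step_arm:
  rows:
    - [0,0,0.001,0,0]
    - [0,0,0.002,0,0]
    - [0,0,0.002,0,0]

```text
t: 24.75
eef_pos: [0.5618, -0.1699, 0.1011]
ee_rot: [-3.039, 0.67, -1.57]
force: [4.0, -2.9, -5.0]
width: 0.0005
gripper_force: 3.5
```

>>> step_arm:
  rows:
    - [0,0,0.003,0,0]
    - [0,0.0005,0.006,0,0]
    - [0,0.001,0.009,0,0]
    - [0,0.0015,0.012,0,0]
    - [0.0,0.002,0.015,0,0]
    - [0.0,0.003,0.018,0,0]

```text
t: 25.35
eef_pos: [0.5617, -0.1674, 0.1193]
ee_rot: [-3.039, 0.67, -1.57]
force: [4.2, -5.7, -5.0]
width: 0.0
gripper_force: 3.5
```

>>> step_arm:
  rows:
    - [0,0.001,0.004,0,0]
    - [0,0.002,0.008,0,0]
    - [0,0.003,0.012,0,0]
    - [0,0.0045,0.016,0,0]
    - [0.0,0.006,0.02,0,0]
    - [0.0,0.0075,0.024,0,0]

```text
t: 25.95
eef_pos: [0.5619, -0.1602, 0.1435]
ee_rot: [-3.038, 0.669, -1.57]
force: [4.3, -5.5, -4.6]
width: 0.0004
gripper_force: 3.5
```

>>> step_arm:
  rows:
    - [0,0,-0.003,0,0]
    - [0.005,-0.0008,-0.004,0,0]
    - [0.015,-0.0025,-0.004,0,0]
    - [0.025,-0.0041,-0.004,0,0]
    - [0.0296,-0.0049,-0.004,0,0]
    - [0.03,-0.0022,-0.0033,0,0]
    - [0.03,-0.0022,-0.0033,0,0]

```text
t: 26.65
eef_pos: [0.5916, -0.1628, 0.1399]
ee_rot: [-3.039, 0.669, -1.57]
force: [-1.0, -9.7, -2.7]
width: 0.0003
gripper_force: 4.7
```

>>> step_arm:
  rows:
    - [0.0006,0.004,0.009,0,0]
    - [0.0013,0.0081,0.0173,0,0]
    - [0.002,0.012,0.0245,0,0]
    - [0.0027,0.0165,0.0313,0,0]
    - [0.0035,0.0214,0.038,0,0]
    - [0.0044,0.0263,0.0444,0,0]
    - [0.0053,0.0318,0.0504,0,0]
    - [0.0062,0.0373,0.0563,0,0]
    - [0.0062,0.0373,0.0563,0,0]

```text
t: 27.55
eef_pos: [0.5982, -0.1232, 0.1974]
ee_rot: [-3.037, 0.671, -1.568]
force: [0.4, -1.7, 0.0]
width: 0.0004
gripper_force: 0.6
```

>>> step_arm:
  rows:
    - [0.001,0.006,0.0055,0,0]
    - [0.002,0.0122,0.0109,0,0]
    - [0.003,0.018,0.015,0,0]
    - [0.0039,0.0235,0.019,0,0]
    - [0.005,0.0295,0.0225,0,0]
    - [0.0059,0.0356,0.0261,0,0]
    - [0.007,0.042,0.029,0,0]
    - [0.008,0.0483,0.0319,0,0]
    - [0.009,0.055,0.034,0,0]
    - [0.009,0.055,0.034,0,0]

```text
t: 28.55
eef_pos: [0.6074, -0.0675, 0.2318]
ee_rot: [-3.036, 0.672, -1.567]
force: [-0.9, -0.1, -0.8]
width: 0.0002
gripper_force: 0.4
```

```bash
python3 st.py; python3 - <<'E'
from h import *
S=grab("side")[0][130:290,180:380];T=grab("top")[0][120:260,230:390]
cv2.imwrite("pics/o.png",np.hstack([cv2.resize(S,(400,320),interpolation=3),cv2.resize(T,(366,320),interpolation=3)]))
E
```

```text
28.55 [-0.2548  0.3559  0.095  -0.6844 -1.4244  0.3658] [-0.9 -0.1 -0.8] [ 0.6074 -0.0675  0.2318] [-3.036  0.672 -1.567]
```

View pics/o.png

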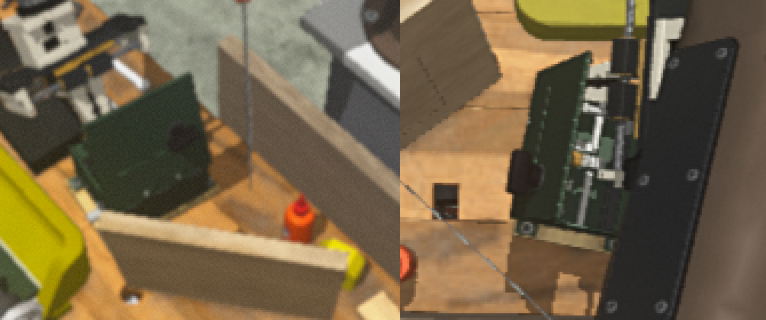

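The hood now stands nearly upright. The gear train shows at (595,150) in the right picture, and the bystanders haven't moved. I'll push a little further, towards the stop.

>>> step_arm:
  rows:
    - [0.001,0.006,0.002,0,0]
    - [0.002,0.012,0.003,0,0]
    - [0.003,0.016,0.004,0,0]
    - [0.003,0.018,0.004,0,0]
    - [0.003,0.018,0.004,0,0]

```text
t: 29.15
eef_pos: [0.6105, -0.0503, 0.2353]
ee_rot: [-3.037, 0.672, -1.568]
force: [-0.6, -2.0, 2.4]
width: 0.0001
gripper_force: 1.0
```

>>> step_arm:
  rows:
    - [-0.001,-0.01,0,0,0]
    - [-0.003,-0.03,0,0,0]
    - [-0.006,-0.07,0.02,0,0]
    - [-0.01,-0.12,0.06,0,0]
    - [-0.01,-0.14,0.1,0,0]
    - [-0.01,-0.14,0.1,0,0]
    - [-0.01,-0.14,0.1,0,0]

```text
t: 29.85
eef_pos: [0.6006, -0.1921, 0.336]
ee_rot: [-3.035, 0.671, -1.569]
force: [0.5, 0.4, -0.2]
width: 0.0007
gripper_force: 0.0
```

```bash
python3 st.py; python3 - <<'E'
from h import *
c,sn=np.cos(1.406),np.sin(1.406)
im=[]
for n,x0,y0 in(("side",180,110),("top",230,120)):
    C=grab(n);I=cv2.resize(C[0][y0:y0+160,x0:x0+150],None,fx=2.5,fy=2.5,interpolation=3)
    for th,col in((1.2,(0,0,255)),(1.4,(255,255,0))):
        for y in(-.079,.079):
            x,z=.067-.164*np.cos(th),.102+.164*np.sin(th)
            p=proj(C,[[.5537+c*x-sn*y,-.0762+sn*x+c*y,z]])[0]
            cv2.circle(I,tuple(int(v) for v in (p-[x0,y0])*2.5),3,col,1)
    im.append(I)
cv2.imwrite("pics/f.png",np.hstack(im))
E
```

```text
29.85 [-0.4326  0.3855  0.3674 -0.6593 -1.7208  0.3523] [ 0.5  0.4 -0.2] [ 0.6006 -0.1921  0.336 ] [-3.035  0.671 -1.569]
```

View pics/f.png

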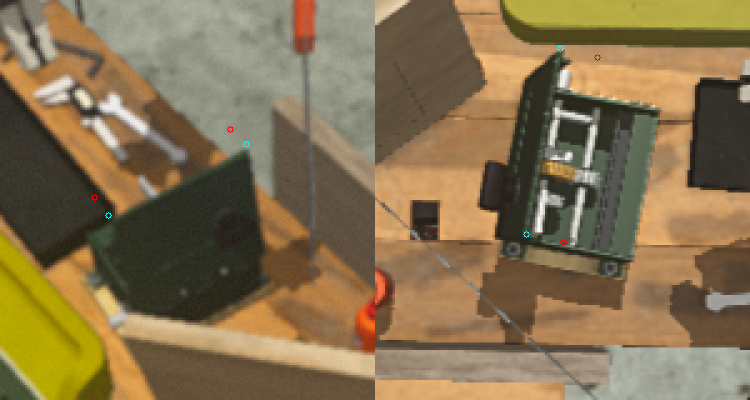

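The hood corners line up with the 1.4 rad marks at (561,49) and (526,234) in the top view. The knob is still turned and the robot is clear of everything.

```bash
python3 -c "
from station import arm
print(arm.job_done())"
```

```text
the job is handed in; nothing more can be done
None
```

The hood is open to about 1.4 rad and stays there by itself, the wing knob is still in its open position, the bystanders look unmoved and the arm is clear. I handed the job in at about 30 s and got no verdict back; an early lift by the knob slipped, and tilting the fingers to reach the tab meant holding joint 3 at its 1.25 limit, where it read up to 1.2516.

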